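Push the sweets tin through the till gap

ROBOT

A 6-joint arm with a two-finger parallel gripper is mounted at the origin on the work surface. World frame = base frame: x ahead of the robot, y to its left, z up, the work surface at z = 0. Lengths are in m, angles in rad, forces in N, time in s.
With the tool pointing down it reaches from about 0.35 to 0.775 m from the base axis. Payload 7.3 kg.
Tool frame: the origin (TCP) lies midway between the tips of the shut fingers; the grasp point (between the pads) lies grasp_offset behind it (grasp_offset is the distance from the TCP to the grasp point, in m); z points along the fingers, y is the line along which they close (so a half turn about z gives the same grasp; the last joint's range is limited). The gripper opens to 92 mm and grips with 3 to 60 N. Pads are 19 mm wide; open, the fingers measure 130 mm over their backs; the gripper's body (75 mm by 190 mm) begins 47 mm behind the grasp point.
Start: joints at [-1.357, 0.342, 1.524, -0, 1.275, -0.146], TCP at [0.185, -0.491, 0.203] pointing down, gripper open.
Joint ranges: [-2.53, 2.53], [-0.77, 2.02], [0.04, 2.7], [-1, 4.14], [0.28, 2.66], [-3.11, 3.11]. Speed limits (rad/s): [2.57, 2.57, 3.14, 3.14, 3.14, 3.14].

INTERFACE

Orientations are given as [roll, pitch, yaw] about the fixed x, y, z axes, in that order (R = Rz(yaw) Ry(pitch) Rx(roll)).
In Python, from cell import * gives the robot as it stands.
- The arm moves only by the tool step_arm, never from a script. Its argument "plan" is a list of rows, each a list of 5 numbers: the closure, from -1 (fully open) to 1 (shut), then the shift along the tool's x, y, z in m, then the turn about the tool's z in rad. In form: [[hand, x, y, z, twist], ...]. A call has 1 to 20 rows; each row is the pose to reach, as a shift and turn from the pose commanded when the call began, along the tool's axes at that moment; what a row does not reach only later rows make up. A row lasts 1/8 s, in which the tool goes at most 62.5 mm and 10.7 degrees, less where a joint would pass 70% of its speed; a pose out of reach is approached as far as the arm can. A call with a gripper value outside its range is refused whole. The fingers move at their own pace and stop on an object; "grip_force" is the grip in N (left out, the last holds). Time passes only in rows, so rows that repeat a pose let the fingers close. It gives the time, the measured TCP pose, the force, the opening and the grip force at its end, in the units of the state.
- observe(): the state, without advancing time (a new reading comes with each control period).
- read_camera(name): name is "scene" or "top" or "wrist"; returns a dict with "img" (384x512x3 uint8, red, green, blue), "range_z" (384x512 float32, m along the optical axis (not along the pixel's ray), 0 where there is no reading), "fx", "fy", "cx", "cy" (pixels), "k1" (the pictures are not rectified: a ray, as slopes to the right and down, at radius r is drawn at 1 + k1 r^2 times it, then the intrinsics apply), "R" (3x3) and "t" (3): a world point X has camera coordinates R X + t; the wrist camera has in their place "T_tool_cam" (4x4, takes a point from camera to tool coordinates, whose origin is the TCP and whose axes are the flange's). Camera axes: x right, y down, z forward; pixel columns grow to the right and rows downward; lengths in m; the calibration is good to about 2 mm. A picture is of the moment at which its call begins: read the wrist's pose just before it.
- hand_in(): hands the job in; it is judged then, once.
The state is a dict: "time": time; "qpos": joint angles; "qvel": joint speeds; "joint_efforts": joint torques, N m; "tool_pos": TCP position; "tool_rot": TCP orientation; "contact_force": force on the tool from outside, world axes, zero at the start; "torque": the same for the moment, N m; "opening": finger opening in m; "grip_force": force on a finger pad.
Only numpy, scipy, OpenCV 4.12 (cv2) and the standard library are available. Lean on these libraries where they do the work, as an engineer would, in place of code of your own. Each camera call takes 0.05 s, during which the arm holds its last target. There are 200 camera calls.

TASK

Push the yellow sweets tin along the counter, through the gap between the card terminal dock and the wooden change tray, until it lies wholly on the green collection mat on the other side. Only push it: keep it flat on the counter, never lifting or tipping it. Leave everything else standing where it is.

Things in the scene. Friction and masses are not known exactly. Their poses are not given: they have to be found in the camera images.
- tin: Sweets tin to push: smooth closed box, yellow, red band, brass disc on its lid; 104 mm (own x) x 120 mm (own y) x 50 mm high, 0.35-0.7 kg, loose, too wide to grip. Origin: centre of underside, z up. Starts left or right of the gap, 160-190 mm from its middle along the passage, up to 15 mm off the centre line, its y axis up to 0.3 rad off the passage.
- gap (a point): Middle of the gap, on the counter surface, between the facing sides of dock and change tray. Its y axis is the passage (the tin goes through along it, one way or the other); its x axis points across to the dock. The gap is 112 mm wide (faces at x = +56 and -56 mm) and 90 mm long (y = -45 to +45 mm).
- dock: Card terminal dock screwed to the counter, black with a grey top, small green screen and keys: 130 mm (x, across the gap) x 90 mm (y) x 40 mm high. It bounds the gap on the side away from the robot. Origin at the centre of its underside; same axes as the gap, the gap's middle is at x = -121 mm.
- change_tray: Wooden change tray with coins in it, screwed to the counter: 120 mm (x) x 90 mm (y) x 40 mm high. It bounds the gap on the robot's side. Origin at the centre of its underside; same axes as the gap, the gap's middle is at x = +116 mm.
- mat: Green collection mat with a white border, flush in the counter (no step): 170 mm along its x (across the passage) x 180 mm along its y (along it), same axes as the gap. Origin at its centre. It lies on the other side of the gap from the tin, 160-190 mm from the gap middle along the passage, up to 15 mm off the centre line.
- tin_c0 (a point): Corner of the tin's underside, at +x +y of the tin's own axes (52 mm along x, 60 mm along y from its centre).
- tin_c1 (a point): Corner of the tin's underside, at +x -y of the tin's own axes (52 mm along x, 60 mm along y from its centre).
- tin_c2 (a point): Corner of the tin's underside, at -x -y of the tin's own axes (52 mm along x, 60 mm along y from its centre).
- tin_c3 (a point): Corner of the tin's underside, at -x +y of the tin's own axes (52 mm along x, 60 mm along y from its centre).
- tub_red: Bystander: white spice tub with a red lid, 64 mm across, 41 mm high, loose. Origin at the centre of its underside. It stands near the passage, on the dock's side.
- tub_blue: Bystander: white spice tub with a blue lid, 64 mm across, 41 mm high, loose. Origin at the centre of its underside. It stands near the passage, on the dock's side.
- syrup: Bystander: green syrup bottle with a red cap, 60 mm across, 130 mm high, loose. Origin at the centre of its underside.
- nut_jar: Bystander: amber jar with a brass lid, 84 mm across, 130 mm high, loose. Origin at the centre of its underside.
- tomato_can: Bystander: food can with a red label, 74 mm across, 110 mm high, loose. Origin at the centre of its underside.
- sugar_cakes: Bystander: stack of three dark brown sugar cakes, one body, 100 mm across, 73 mm high, loose. Origin at the centre of its underside.
- spoon: Bystander: serving spoon, 170 mm long, lying flat, loose.
Things that resemble listed ones, but are neither listed nor needed, are in the scene too. What is shaped like the tin but pink is not meant.

How it is judged:
On the way:
1. the tin is between the dock and the change tray, flat on the counter (y of tin in the frame of gap between -0.03 and 0.03 m and x of tin in the frame of gap between -0.012 and 0.012 m and height (world z) of tin below 0.006 m and angle between tin's own z axis and vertical below 0.06 rad), for 0.05 s.
At the end, for the whole second after the job is handed in: All four corners of the tin's underside lie within the mat's outline (2 mm allowed over each edge), the tin lies flat on the counter (under 6 mm up, under 0.06 rad of tilt) and at rest, having gone through the gap (x of tin_c0 in the frame of mat between -0.087 and 0.087 m and y of tin_c0 in the frame of mat between -0.092 and 0.092 m and x of tin_c1 in the frame of mat between -0.087 and 0.087 m and y of tin_c1 in the frame of mat between -0.092 and 0.092 m and x of tin_c2 in the frame of mat between -0.087 and 0.087 m and y of tin_c2 in the frame of mat between -0.092 and 0.092 m and x of tin_c3 in the frame of mat between -0.087 and 0.087 m and y of tin_c3 in the frame of mat between -0.092 and 0.092 m and height (world z) of tin below 0.006 m and angle between tin's own z axis and vertical below 0.06 rad and linear speed of tin below 0.01 m/s and angular speed of tin below 0.1 rad/s); the robot touches nothing.
It fails at once if the tin is lifted off the counter (10 mm) or tipped (0.12 rad) (height (world z) of tin above 0.01 m or angle between tin's own z axis and vertical above 0.12 rad).
It fails at once if another thing on the counter is shifted by more than 20 mm or tipped over (distance of any of syrup, nut_jar, tomato_can, sugar_cakes, tub_red, tub_blue, spoon from where it was at the start of the episode above 0.02 m or angle between any of syrup, nut_jar, tomato_can, sugar_cakes, tub_red, tub_blue's own z axis and vertical above 0.3 rad).
It also fails if it takes over 72 s, if anything falls off the work surface, if the arm or the gripper's body presses on something with over 40 N, if the wrist force passes 120 N, or if a joint passes its speed limit or range.

## Working session

There is one attempt and no reset: what is moved stays moved. The work goes in short steps, Python scripts to look and compute and a tool call to move; the robot and the scene stay as the last step left them, time stands still between calls to the robot, and variables do not carry over. Pictures are saved under pics/ and viewed, at most 10 in all, crops included, and the job is handed in when it is done.

Besides the shell and the picture viewer there is one more tool, called after "Request:" by a JSON object that holds its "method" and its "body", one argument or row to a line. step_arm: Moves the arm, as the interface text tells. Its arguments: {"type":"object","properties":{"plan":{"type":"array","items":{"type":"array","items":{"type":"number"}}},"grip_force":{"type":"number"}},"required":["plan"]}

```bash
mkdir -p pics; python3 - <<'E'
from cell import *
import cv2, numpy as np
for n in ["top","scene"]:
    c=read_camera(n); np.savez(n+".npz",**c); cv2.imwrite(f"pics/{n}0.png",cv2.resize(c["img"][:,:,::-1],(800,600)))
    print(n,c["fx"],c["k1"],c["R"].tolist(),c["t"])
s=observe();print(s["tool_pos"],s["tool_rot"],s["opening"],grasp_offset)
E
```

```text
top 480.3871719133995 -0.11230757367990067 [[0.012173953002512717, -0.9997544949202313, 0.01851336693003018], [-0.992234537320287, -0.014370234871688552, -0.12354804449495832], [0.12378375425348963, -0.016865533982825174, -0.992165881265016]] [-0.02528367  0.5797094   1.710471  ]
scene 394.52059988930375 0.03926399933897076 [[0.7780858565757228, 0.6281348142494361, -0.005390262020531424], [0.3783004465245939, -0.4754258543298053, -0.7942663465073084], [-0.5014690139541189, 0.6159682720421573, -0.6075458138126557]] [-0.442711   -0.19779776  1.43691941]
[ 0.18478976 -0.49100761  0.20194704] [-3.14033102e+00 -2.09155366e-04  3.59772322e-01] 0.09199305572443546 0.0188
```

View pics/top0.png

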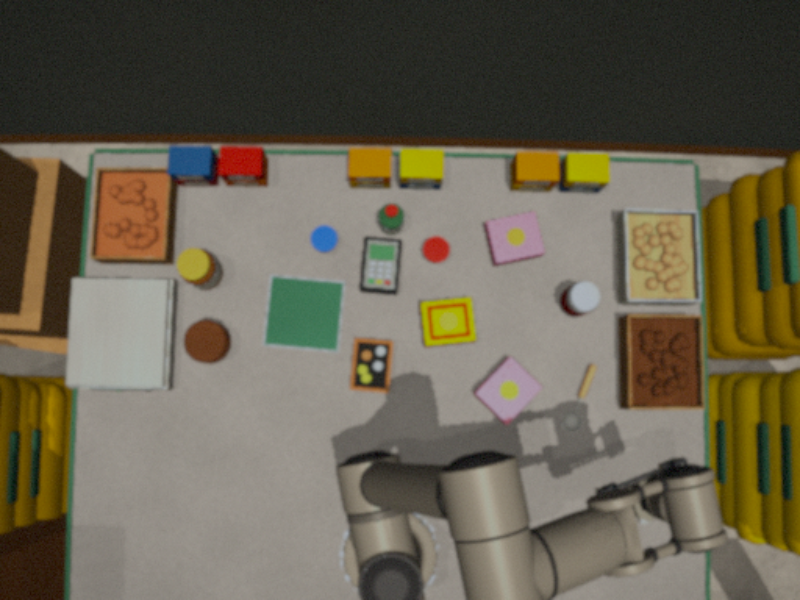

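View pics/scene0.png

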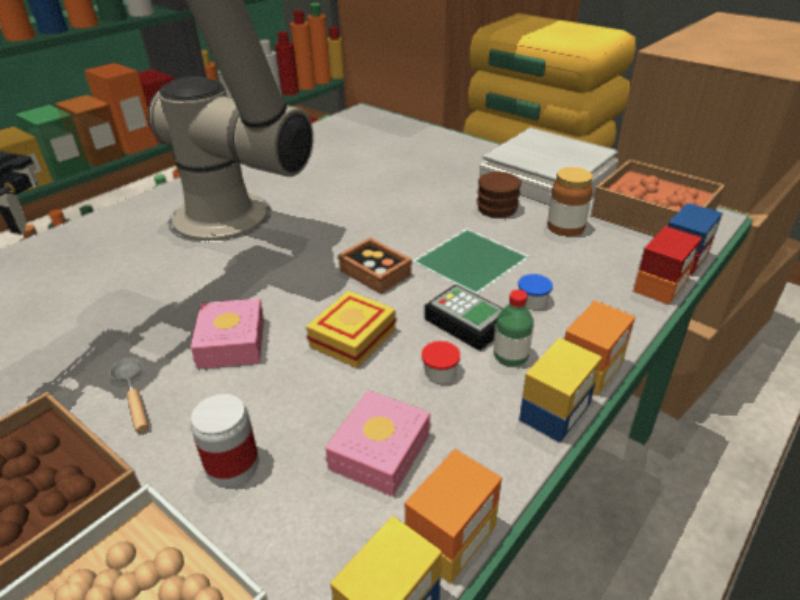

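The top view shows the tin at (448,321), dock at (381,265), tray at (372,365) and mat at (305,313). So the push goes along world +y. The pink lookalikes are at (515,237) and (508,390).

```bash
cat > h.py <<'E'
import cv2, numpy as np
def ray(c,uv,z):
    uv=np.atleast_2d(np.asarray(uv,float)); K=np.array([[c["fx"],0,c["cx"]],[0,c["fy"],c["cy"]],[0,0,1.]])
    p=cv2.undistortPoints(uv.reshape(-1,1,2),K,np.array([float(c["k1"]),0,0,0])).reshape(-1,2)
    R,t=np.asarray(c["R"]),np.asarray(c["t"]); d=np.c_[p,np.ones(len(p))]@R; o=-R.T@t
    return (o+d*((z-o[2])/d[:,2])[:,None])[:,:2]
def blob(c,mask,near,z,name=""):
    m=cv2.morphologyEx(mask.astype(np.uint8),cv2.MORPH_CLOSE,np.ones((5,5)))
    cs,_=cv2.findContours(m,cv2.RETR_EXTERNAL,cv2.CHAIN_APPROX_NONE)
    cs=[k for k in cs if cv2.contourArea(k)>60 and abs(cv2.pointPolygonTest(k,near,True))<60]
    k=max(cs,key=lambda k:cv2.pointPolygonTest(k,near,True))
    w=ray(c,k[:,0,:],z); r=cv2.minAreaRect((w*1000).astype(np.float32))
    a=np.radians(r[2]); a=(a+np.pi/4)%(np.pi/2)-np.pi/4
    print(name,"centre mm",np.round(r[0],1),"size",np.round(r[1],1),"ang",round(a,3),flush=True)
    return np.array(r[0]),a
def hsv(c): return cv2.cvtColor(c["img"],cv2.COLOR_RGB2HSV)
def tin(c,near):
    h=hsv(c); m=((h[...,0]<35)|(h[...,0]>172))&(h[...,1]>150)&(h[...,2]>90)
    return m
E
python3 - <<'E'
from h import *
c=dict(np.load("top.npz")); h=hsv(c); s=.64
for n,p in dict(tin=(448,335),tinred=(448,321),mat=(305,313),dock=(400,270),docktop=(370,270),tray=(372,345),trayrim=(354,375),floor=(400,420)).items():
    print(n,h[int(p[1]*s),int(p[0]*s)])
blob(c,tin(c,0),(448*s,321*s),.05,"tin")
blob(c,(h[...,0]>60)&(h[...,0]<95)&(h[...,1]>100),(305*s,313*s),0,"mat green")
for v in (90,): 
  blob(c,h[...,2]<v,(381*s,265*s),.04,"dock dark")
  blob(c,(h[...,2]<v)|(h[...,1]>90),(372*s,365*s),.04,"tray")
for n,p in dict(red=(435,249),blue=(324,239),syrup=(390,212)).items(): print(n,ray(c,np.array(p)*s,.04 if n!="syrup" else .13))
rz=c["range_z"]; 
for y0,y1,x0,x1 in [(238,296,358,405),(336,394,348,396)]:
  im=c["img"][int(y0*s)-6:int(y1*s)+6,int(x0*s)-6:int(x1*s)+6]
  cv2.imwrite(f"pics/z{y0}.png",cv2.resize(im[:,:,::-1],None,fx=8,fy=8,interpolation=cv2.INTER_CUBIC))
a=cv2.imread("pics/z238.png");b=cv2.imread("pics/z336.png");w=min(a.shape[1],b.shape[1]);hh=min(a.shape[0],b.shape[0])
cv2.imwrite("pics/z.png",np.hstack([a[:hh,:w],b[:hh,:w]])); print(a.shape,b.shape,238*s,358*s,336*s,348*s)
E
```

```text
tin [ 21 255 172]
tinred [ 31 169 175]
mat [ 73 120 117]
dock [ 22  23 123]
docktop [ 80  10 160]
tray [ 13 138  83]
trayrim [ 14 155 143]
floor [ 20  21 108]
tin centre mm [ 535.9 -126.6] size [102.1 118.5] ang 0.115
mat green centre mm [556.4 210.5] size [161.3 151.3] ang -0.077
dock dark centre mm [666.2  30.4] size [ 87.9 128.1] ang -0.077
tray centre mm [433.7  47.3] size [ 91.3 119.9] ang -0.081
red [[ 0.70615343 -0.09826852]]
blue [[0.72603134 0.16250345]]
syrup [[0.77101346 0.00872386]]
(392, 336, 3) (392, 344, 3) 152.32 229.12 215.04 222.72
```

View pics/z.png

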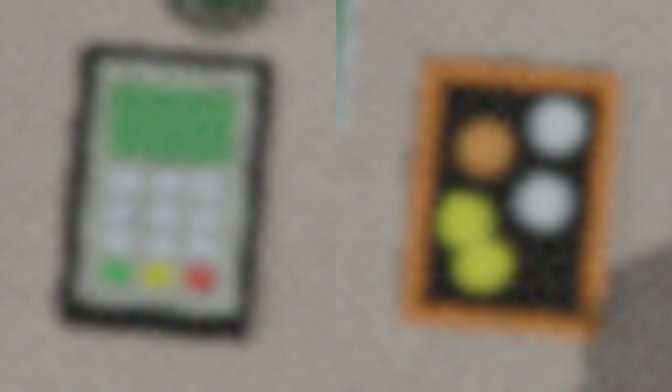

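Dock and tray give a gap middle of about (549, 39) mm and a passage yaw of −0.077. The tin is 167 mm short of the gap, about 2 mm off the centre line and turned 0.19 rad from the passage. I'll set the hand behind it, square to the passage.

Request:
{"method": "step_arm", "body": {
  "plan": [
    [-0.2,0.05,-0.015,0,-0.15],
    [-0.2,0.1,-0.03,0,-0.3],
    [-0.2,0.15,-0.045,0,-0.45],
    [-0.2,0.2,-0.06,0,-0.6],
    [-0.2,0.25,-0.075,0,-0.75],
    [-0.2,0.3,-0.09,0,-0.9],
    [-0.2,0.35,-0.108,0,-1.05],
    [-0.2,0.4,-0.123,0,-1.134],
    [-0.2,0.415,-0.128,0,-1.134],
    [-0.2,0.415,-0.128,0,-1.134],
    [-0.2,0.415,-0.128,0,-1.134],
    [-0.2,0.415,-0.128,0.04,-1.134],
    [-0.2,0.415,-0.128,0.08,-1.134],
    [-0.2,0.415,-0.128,0.12,-1.134],
    [-0.2,0.415,-0.128,0.15,-1.134],
    [-0.2,0.415,-0.128,0.17,-1.134],
    [-0.2,0.415,-0.128,0.182,-1.134],
    [-0.2,0.415,-0.128,0.182,-1.134]
  ]
}}

```text
time: 2.35
tool_pos: [0.5274, -0.2261, 0.0202]
tool_rot: [-3.141, -0.0, 1.492]
contact_force: [-0.2, -0.2, 0.7]
opening: 0.0552
grip_force: 0.0
```

```bash
cat >> h.py <<'E'
G=np.array([548.7,39.]);A=-.077;ux=np.array([np.cos(A),np.sin(A)]);p=np.array([-np.sin(A),np.cos(A)])
def look(near,name=None):
    from cell import read_camera,observe
    s=observe(); c=read_camera("top")
    if name: cv2.imwrite(f"pics/{name}.png",cv2.resize(c["img"][120:280,120:370,::-1],None,fx=3,fy=3))
    t=np.array(s["tool_pos"][:2])*1000-G
    print("tool pass",np.round([t@ux,t@p],1),"z",s["tool_pos"][2],"rot",np.round(s["tool_rot"],3),"f",np.round(s["contact_force"],1),"open",s["opening"],"t",s["time"])
    try:
        w,a=blob(c,tin(c,0),near,.05,"tin"); w=w+[1.5,-1 if w[1]<0 else 1]-G
        print("tin in passage: x %.1f y %.1f ang %.3f"%(w@ux,w@p,a-A))
    except Exception as e: print(e)
E
python3 -c "
from h import *
look((287,205),'a')"
```

```text
tool pass [  -0.8 -265.9] z 0.020204348158931094 rot [-3.141 -0.     1.492] f [-0.2 -0.2  0.7] open 0.05519648991774799 t 2.35
tin centre mm [ 536.  -127.6] size [103.4 119.5] ang 0.123
tin in passage: x 1.7 y -167.9 ang 0.200
```

View pics/a.png

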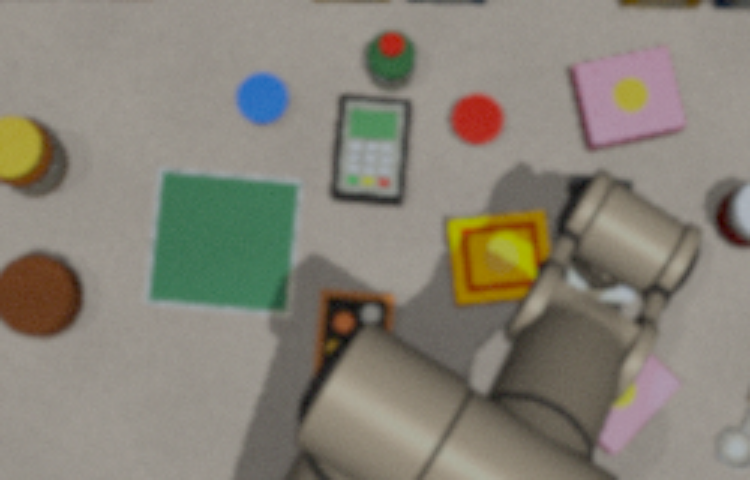

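The hand is behind the tin at (500,255) in the crop, with nothing touching. Next is a slow push to square the tin up.

Request:
{"method": "step_arm", "body": {
  "plan": [
    [-0.2,0.008,0,0,0],
    [-0.2,0.015,0,0,0],
    [-0.2,0.02,0,0,0],
    [-0.2,0.025,0,0,0],
    [-0.2,0.03,0,0,0],
    [-0.2,0.035,0,0,0],
    [-0.2,0.04,0,0,0],
    [-0.2,0.045,0,0,0],
    [-0.2,0.05,0,0,0],
    [-0.2,0.055,0,0,0],
    [-0.2,0.06,0,0,0],
    [-0.2,0.065,0,0,0],
    [-0.2,0.07,0,0,0],
    [-0.2,0.07,0,0,0]
  ]
}}

```text
time: 4.15
tool_pos: [0.5336, -0.155, 0.0204]
tool_rot: [-3.141, -0.001, 1.494]
contact_force: [0.5, -0.3, -0.0]
opening: 0.0548
grip_force: 0.0
```

```bash
python3 -c "
from h import *
look((278,205),'b')"
```

```text
tool pass [-1.000e-01 -1.945e+02] z 0.020436930500038447 rot [-3.141e+00 -1.000e-03  1.494e+00] f [ 0.5 -0.3 -0. ] open 0.05478017479131143 t 4.15
tin centre mm [552.5 -67.4] size [ 81.5 103.4] ang -0.077
tin in passage: x 13.6 y -106.7 ang -0.000
```

View pics/b.png

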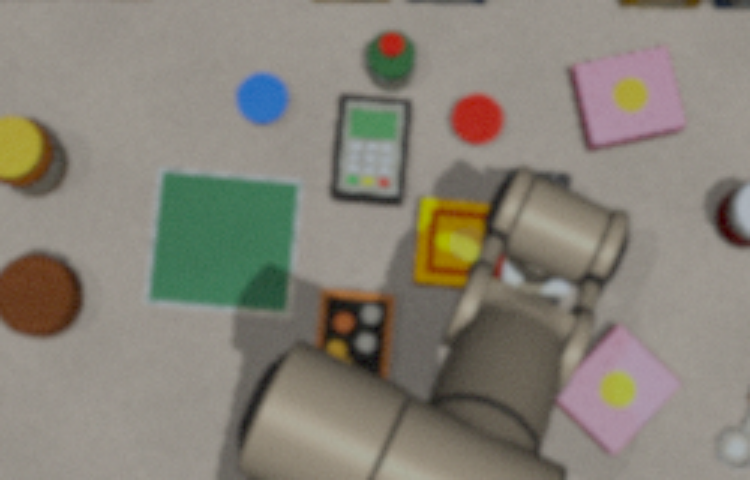

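The tin is square with the passage but sits about 13 mm toward the dock. I'll go round to its dock side, above the tub and tin, and nudge it back with a flush two-finger push.

Request:
{"method": "step_arm", "body": {
  "plan": [
    [-0.2,-0.03,0,0,0],
    [-0.2,-0.03,0,-0.05,0],
    [-0.2,-0.03,0,-0.1,0],
    [-0.2,-0.01,0.02,-0.1,0.17],
    [-0.2,0.0,0.03,-0.1,0.34],
    [-0.2,0.01,0.04,-0.1,0.51],
    [-0.2,0.02,0.05,-0.1,0.68],
    [-0.2,0.03,0.06,-0.1,0.85],
    [-0.2,0.04,0.07,-0.1,1.02],
    [-0.2,0.05,0.08,-0.1,1.19],
    [-0.2,0.06,0.09,-0.1,1.36],
    [-0.2,0.068,0.1,-0.1,1.5],
    [-0.2,0.068,0.103,-0.1,1.571],
    [-0.2,0.068,0.103,-0.1,1.571],
    [-0.2,0.068,0.103,-0.1,1.571]
  ]
}}

```text
time: 6.08
tool_pos: [0.6412, -0.0958, 0.1203]
tool_rot: [-3.141, 0.001, -0.076]
contact_force: [-1.3, 0.2, -0.1]
opening: 0.0553
grip_force: 0.0
```

```bash
python3 - <<'E'
from h import *
look((270,200))
c=dict(np.load("top.npz"));h=hsv(c)
blob(c,((h[...,0]<8)|(h[...,0]>172))&(h[...,1]>150),(435*.64,249*.64),.041,"tubred")
E
```

```text
tool pass [ 102.6 -127.3] z 0.12032510030537057 rot [-3.141e+00  1.000e-03 -7.600e-02] f [-1.3  0.2 -0.1] open 0.05531804677167085 t 6.075
tin centre mm [449.2  62.5] size [ 64.2 102.9] ang -0.38
tin in passage: x -99.6 y 16.9 ang -0.303
tubred centre mm [705.5 -98.6] size [56.1 55.1] ang 0.008
```

Request:
{"method": "step_arm", "body": {
  "plan": [
    [-0.2,0,0,0.05,0],
    [-0.2,0,0,0.09,0],
    [-0.2,0,0,0.1,0],
    [-0.2,0,0,0.1,0],
    [-0.2,-0.01,0,0.1,0],
    [-0.2,-0.018,0,0.1,0],
    [-0.2,-0.023,0,0.1,0],
    [-0.2,-0.027,0,0.1,0],
    [-0.2,-0.031,0,0.1,0],
    [-0.2,-0.035,0,0.1,0],
    [-0.2,-0.039,0,0.1,0],
    [-0.2,-0.039,0,0.1,0],
    [-0.2,-0.02,0,0.1,0],
    [-0.2,-0.01,0,0.05,0],
    [-0.2,0,0,0,0],
    [-0.2,0,0,-0.05,0],
    [-0.2,0,0,-0.05,0]
  ]
}}

```text
time: 8.25
tool_pos: [0.6429, -0.0961, 0.1745]
tool_rot: [3.14, -0.006, -0.077]
contact_force: [0.4, 0.3, 0.3]
opening: 0.055
grip_force: 0.0
```

Request:
{"method": "step_arm", "body": {
  "plan": [
    [-0.2,0,0.04,0,-0.17],
    [-0.2,0,0.08,0,-0.34],
    [-0.2,-0.01,0.11,0,-0.51],
    [-0.2,-0.03,0.13,0,-0.68],
    [-0.2,-0.05,0.14,0,-0.85],
    [-0.2,-0.07,0.14,0,-1.02],
    [-0.2,-0.09,0.14,0,-1.19],
    [-0.2,-0.1,0.14,0,-1.36],
    [-0.2,-0.103,0.14,0,-1.5],
    [-0.2,-0.103,0.14,0,-1.571],
    [-0.2,-0.103,0.14,0,-1.571],
    [-0.2,-0.103,0.14,0,-1.571]
  ]
}}

```text
time: 9.75
tool_pos: [0.5274, -0.2271, 0.1696]
tool_rot: [-3.14, -0.001, 1.492]
contact_force: [-0.1, 0.3, 1.0]
opening: 0.055
grip_force: 0.0
```

```bash
python3 -c "
from h import *
look((275,205),'c')"
```

```text
tool pass [  -0.7 -267. ] z 0.1695512632995838 rot [-3.140e+00 -1.000e-03  1.492e+00] f [-0.1  0.3  1. ] open 0.055008304818204776 t 9.75
tin centre mm [536.5 -85.1] size [119.3 104.5] ang -0.087
tin in passage: x -1.1 y -125.6 ang -0.010
```

View pics/c.png

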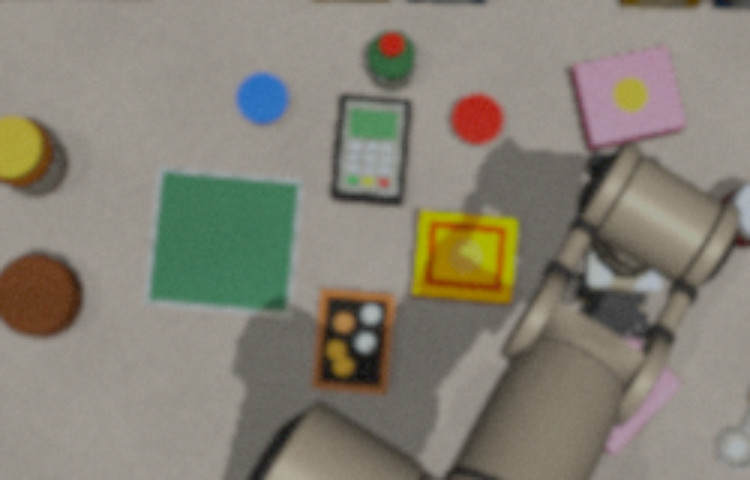

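The tin is now at x ≈ −1 mm, angle −0.01, which is good enough to push into the gap.

Request:
{"method": "step_arm", "body": {
  "plan": [
    [-0.2,0,0,0.05,0],
    [-0.2,0,0,0.1,0],
    [-0.2,0,0,0.14,0],
    [-0.2,0,0,0.15,0],
    [-0.2,0.025,0,0.15,0],
    [-0.2,0.05,0,0.15,0],
    [-0.2,0.06,0,0.15,0],
    [-0.2,0.067,0,0.15,0],
    [-0.2,0.073,0,0.15,0],
    [-0.2,0.08,0,0.15,0],
    [-0.2,0.087,0,0.15,0],
    [-0.2,0.094,0,0.15,0],
    [-0.2,0.101,0,0.15,0],
    [-0.2,0.108,0,0.15,0],
    [-0.2,0.115,0,0.15,0],
    [-0.2,0.122,0,0.15,0],
    [-0.2,0.129,0,0.15,0],
    [-0.2,0.136,0,0.15,0],
    [-0.2,0.136,0,0.15,0]
  ]
}}

```text
time: 12.18
tool_pos: [0.5382, -0.0907, 0.0202]
tool_rot: [-3.141, -0.001, 1.494]
contact_force: [-0.2, -0.4, -0.5]
opening: 0.0546
grip_force: 0.0
```

```bash
python3 -c "
from h import *
look((252,200),'d')"
```

```text
tool pass [  -0.5 -130.1] z 0.020187111865826654 rot [-3.141e+00 -1.000e-03  1.494e+00] f [-0.2 -0.4 -0.5] open 0.05459888780038597 t 12.175
tin centre mm [488.1  36. ] size [ 87.6 234.9] ang -0.287
tin in passage: x -58.8 y -6.6 ang -0.210
```

View pics/d.png

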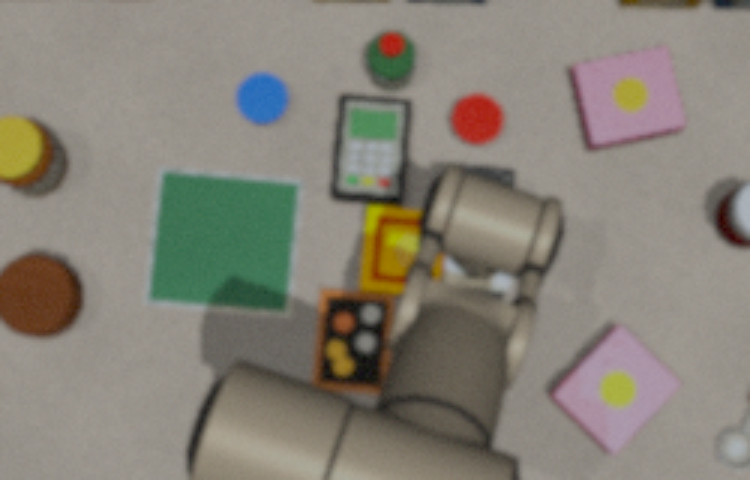

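The front of the tin has entered the gap at (385,250) with almost no force on the hand. Pushing on.

Request:
{"method": "step_arm", "body": {
  "plan": [
    [-0.2,0.007,0,0,0],
    [-0.2,0.014,0,0,0],
    [-0.2,0.021,0,0,0],
    [-0.2,0.028,0,0,0],
    [-0.2,0.035,0,0,0],
    [-0.2,0.042,0,0,0],
    [-0.2,0.049,0,0,0],
    [-0.2,0.056,0,0,0],
    [-0.2,0.063,0,0,0],
    [-0.2,0.07,0,0,0],
    [-0.2,0.077,0,0,0],
    [-0.2,0.084,0,0,0],
    [-0.2,0.091,0,0,0],
    [-0.2,0.098,0,0,0],
    [-0.2,0.105,0,0,0],
    [-0.2,0.112,0,0,0],
    [-0.2,0.119,0,0,0],
    [-0.2,0.126,0,0,0],
    [-0.2,0.131,0,0,0]
  ]
}}

```text
time: 14.6
tool_pos: [0.5486, 0.0392, 0.0205]
tool_rot: [-3.142, 0.0, 1.494]
contact_force: [-0.1, -1.4, -1.8]
opening: 0.0552
grip_force: 0.9
```

Request:
{"method": "step_arm", "body": {
  "plan": [
    [-0.2,0.007,0,0,0],
    [-0.2,0.014,0,0,0],
    [-0.2,0.021,0,0,0],
    [-0.2,0.028,0,0,0],
    [-0.2,0.035,0,0,0],
    [-0.2,0.042,0,0,0],
    [-0.2,0.049,0,0,0],
    [-0.2,0.056,0,0,0],
    [-0.2,0.063,0,0,0],
    [-0.2,0.07,0,0,0],
    [-0.2,0.077,0,0,0],
    [-0.2,0.084,0,0,0],
    [-0.2,0.091,0,0,0],
    [-0.2,0.096,0,0,0],
    [-0.2,0.1,0,0,0],
    [-0.2,0.1,0,0,0],
    [-0.2,0.08,0,0,0],
    [-0.2,0.07,0,-0.05,0],
    [-0.2,0.03,0,-0.1,0],
    [-0.2,0,0,-0.15,0]
  ]
}}

```text
time: 17.1
tool_pos: [0.5479, 0.0364, 0.1718]
tool_rot: [-3.141, 0.0, 1.493]
contact_force: [1.1, 0.8, 0.0]
opening: 0.055
grip_force: 0.0
```

Request:
{"method": "step_arm", "body": {
  "plan": [
    [-0.2,-0.05,0,0,0],
    [-0.2,-0.1,0,0,0],
    [-0.2,-0.15,0,0,0],
    [-0.2,-0.15,0,0,0],
    [-0.2,-0.15,0,0,0]
  ]
}}

```text
time: 17.73
tool_pos: [0.5366, -0.1113, 0.1704]
tool_rot: [-3.141, -0.0, 1.492]
contact_force: [-0.5, 0.4, -0.0]
opening: 0.0552
grip_force: 0.0
```

```bash
python3 -c "
from h import *
look((195,200),'e')"
```

```text
tool pass [  -0.5 -150.8] z 0.17040756612518757 rot [-3.141 -0.     1.492] f [-0.5  0.4 -0. ] open 0.0551822982199233 t 17.725
tin centre mm [559.6 206.8] size [122.7 106.9] ang -0.077
tin in passage: x -0.6 y 169.3 ang -0.000
```

View pics/e.png

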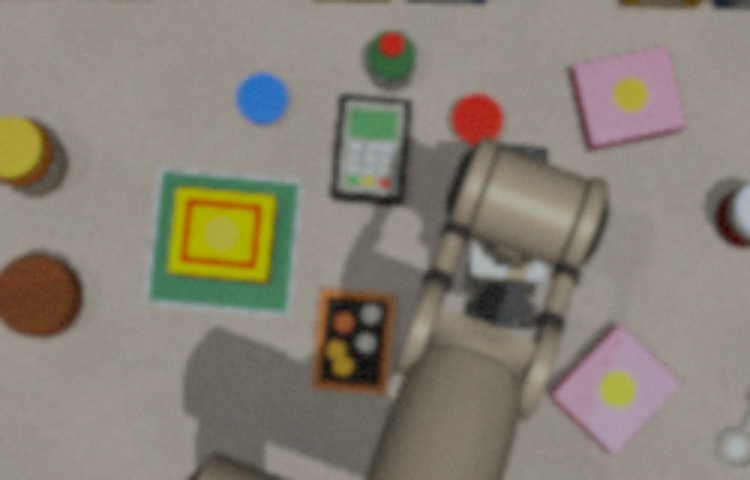

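The tin, at (222,235), lies wholly on the mat, with green showing on all sides. The arm is clear of everything and the other things have not moved.

```bash
python3 -c "
from cell import *
print(hand_in())"
```

```text
the job is handed in; nothing more can be done
None
```

I pushed the tin through the gap and handed in the job at about 18 s. In the last picture the tin lies wholly on the green mat and nothing else had moved; the hand-in returned no verdict.

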